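# Unlatch the last crate and hold its gate wide

### The job

Open the crate of shoe lasts for me: squeeze the yellow catch between the fingers until it is fully in, then the red catch in the same way (yellow always first). Then take the blue gate by its upright black knob, swing it out past its spring detent and finish while holding the knob with the gate wide open, about square to the crate front; do not let go, as the gate springs back. Leave the hammer, wrench and glue pot where they are.

Things in the scene. Friction and masses are not known exactly. Their poses are not given: they have to be found in the camera images.
- crate: Fixed wooden crate holding two green shoe lasts. Origin on the bench; x points out through the gate side, away from the robot, y along the gate to its free end. Walls span x -120..90, y -145..105 mm, 120 mm high. A steel beam (top 120 mm up, centred at x = 78) carries the catches. Shut, the gate stands at x = 100, y -120 (hinge) to 82 mm, rails 102 mm high.
- yellow_grip (a point): Where to squeeze the yellow catch, 153 mm up: midway between its two upright plates (24 mm in x, 8 thick, beam to 171 mm up) when fully in. Axes as the crate's. Outer face of the fixed dark steel post: y = +18 mm; of the yellow sliding tab: y = -32 as found, -18 fully in. Squeeze along y from outside (50 mm, then 36). A hook on it, reaching 40 mm in +x, locks the gate.
- red_grip (a point): The same point of the red catch, alike but for its red tab. The catches stand 100 mm apart along the beam; which one is nearer the hinge changes.
- catch_yellow (a joint): Travel of the yellow tab towards its post: about 0 as found, 0.014 m fully in; the gate is freed from it at about 0.011. A stiff slide (about 5 N) that stays where it is left.
- catch_red (a joint): Travel of the red tab towards its post, alike.
- yellow_tab: The yellow sliding tab (a part of the yellow catch). Its origin is on the beam, 7 mm in -y from yellow_grip at joint 0, and slides with the tab.
- red_tab: The red sliding tab, alike.
- yellow_post: The fixed dark steel post of the yellow catch. Its origin is on the beam, 7 mm in -y from yellow_grip.
- red_post: The fixed post of the red catch, alike.
- gate (a joint): Angle of the gate: 0 shut, grows as it swings out to crate +x (clockwise from above), stop at 1.6 rad. A spring closes it (0.06 N m shut, 0.3 N m at 1.5 rad). A spring detent must be passed between about 0.7 and 1.05 rad (about 1.4 N m at most); let go beyond it, the gate falls back to about 1.0.
- knob_grip (a point): Where to grip the gate: on the axis of the upright round black knob, 18 mm across, free from 100 to 158 mm above the bench; this point is 138 mm up. It rides on the gate, 45 mm out from the gate's plane and 170 mm along it from the hinge (176 mm from the hinge axis). A steel bracket joins it to the gate below 100 mm. The knob turns with the gate.
- gate_knob: The knob with its bracket, as a part of the gate. Its origin is on the hinge axis at the height of the bench and turns with the gate.
- hinge (a point): Point on the gate's vertical hinge axis, 138 mm above the bench; its axes are the crate's.
- hammer: Bystander: hammer, 260 mm long, lying on the bench to the robot's right.
- wrench: Bystander: wrench, 180 mm long, lying on the bench to the robot's left, beyond the glue pot.
- gluepot: Bystander: closed jar, 70 mm across, 90 mm high, on the bench to the robot's left.

How it is judged (in metres and radians):
On the way, in this order (a step that is already met when the one before it is completed fails the run):
1. yellow catch squeezed in between the fingers (value of joint catch_yellow above 0.0115 m and contact force between the fingers and yellow_tab above 1 N and contact force between the fingers and yellow_post above 1 N), for 0.1 s.
2. red catch squeezed in between the fingers (value of joint catch_red above 0.0115 m and contact force between the fingers and red_tab above 1 N and contact force between the fingers and red_post above 1 N), for 0.1 s.
3. gate swung past its detent by the knob (value of joint gate above 1.15 rad and contact force between the fingers and gate_knob above 0.5 N), for 0.1 s.
At the end, for the whole second after the job is handed in: The fingers hold the knob (more than 0.5 N on it) with the gate still at more than 1.25 rad (72 degrees; stop at 1.6), both catches in (over 10.5 of 14 mm), and the hammer, wrench and glue pot within 30 mm of where they were, not touching the knob (value of joint gate above 1.25 rad and velocity of joint gate between -0.15 and 0.15 rad/s and contact force between the fingers and gate_knob above 0.5 N and value of joint each of catch_yellow, catch_red above 0.0105 m and contact force between gate_knob and hammer below 0.3 N and contact force between gate_knob and wrench below 0.3 N and contact force between gate_knob and gluepot below 0.3 N and distance of each of hammer, wrench, gluepot from where it was at the start of the episode below 0.03 m); the arm keeps its last pose, push and grip.
It fails at once if red catch worked before the yellow one was in (value of joint catch_red above 0.006 m and value of joint catch_yellow below 0.009 m).
It fails at once if a bystander pushed away (distance of any of hammer, wrench, gluepot from where it was at the start of the episode above 0.03 m).
It also fails if it takes over 58 s, if anything falls off the work surface, if the arm or the gripper's body presses on something with over 40 N, if the wrist force passes 120 N, or if a joint passes its speed limit or range.

### The arm

A 6-joint arm with a two-finger parallel gripper is mounted at the origin on the work surface. World frame = base frame: x ahead of the robot, y to its left, z up, the work surface at z = 0. Lengths are in m, angles in degrees, forces in N, time in s.
With the tool pointing down it reaches from about 0.275 to 1 m from the base axis. Payload 8.4 kg.
Tool frame: the origin (TCP) lies between the finger pads; the fingertips stand 19 mm ahead of it and the grasp point (between the pads) is the TCP; z points along the fingers, y is the direction in which the jaws open and shut (so a half turn about z gives the same grasp; the last joint's range is limited). The gripper opens to 85 mm and grips with 20 to 120 N. Pads are 22 mm wide; open, the fingers measure 114 mm over their backs; the gripper's body (76 mm by 85 mm) begins 54 mm behind the grasp point. The pads swing forward as they close: fully open they stand 13 mm farther back than shut.
Start: joints at [-76.341, 20.225, 93.587, -0, 66.188, -0.138], TCP at [0.149, -0.607, 0.25] pointing down, gripper open.
Joint ranges: [-150.9, 150.9], [-52.94, 120.26], [3.33, 152.33], [-74.26, 254.26], [0, 154.13], [-172.89, 172.89]. Speed limits (degrees/s): [127.2, 127.2, 159.86, 180, 180, 180].

### API

Orientations are given as a 3x3 rotation matrix whose columns are the frame's x, y, z axes.
In Python, from cell import arm, hand, readout, eyes gives the robot as it stands. Calls block until the motion is done:
- arm.move_ptp(position, orientation): joint-space move of the TCP to a pose.
- arm.line_to(position, ori=None, speed=0.15): straight line of the TCP; ori=None keeps the orientation; speed is the mean speed in m/s.
- arm.move_joints(angles): joint-space move.
- hand.command_gripper(opening, effort=None): opening from 0.0 (shut) to 1.0 (fully open); effort is the grip in N (None keeps the last); returns when the fingers have stopped.
- arm.hold(seconds).
- arm.inverse_kinematics(position, orientation): joint angles nearest the present ones, or None.
- readout.state(): the state.
- eyes.camera(name): name is "scene" or "top"; returns a dict with "img" (384x512x3 uint8, blue, green, red), "mtx" (3x3 intrinsics, pixels), "rvec" (rotation vector, rad) and "tvec" (3), from world to camera coordinates, as OpenCV has them. Camera axes: x right, y down, z forward; pixel columns grow to the right and rows downward; lengths in m; the calibration is good to about 2 mm. A picture is of the moment at which its call begins. There is no depth.
A pose or a line that the arm cannot do raises arm.Unreachable and nothing moves.
- arm.sign_off(): hands the job in, once; it reports no verdict.
The state is a dict: "clock": time; "joints": joint angles; "dq": joint speeds; "effort": joint torques, N m; "tcp_pos": TCP position; "ee_rot": TCP orientation; "force": force on the tool from outside, world axes, zero at the start; "wrist_torque": the same for the moment, N m; "finger_gap": opening from 0.0 (shut) to 1.0 (fully open).
Only numpy, scipy, OpenCV 4.12 (cv2) and the standard library are available. Lean on these libraries where they do the work, as an engineer would, in place of code of your own. Each camera call takes 0.05 s, during which the arm holds its last target.

## Working session

There is one attempt and no reset: what is moved stays moved. The work goes in short steps, each a Python script; the robot and the scene stay as the last script left them, time stands still between calls to the robot, and variables do not carry over. Pictures are saved under pics/ and viewed, and the job is handed in when it is done.

```bash
ls; mkdir -p pics; python3 - <<'E'
from cell import arm, hand, readout, eyes
import cv2
print(readout.state())
for n in("scene","top"):
    c=eyes.camera(n); cv2.imwrite(f"pics/{n}0.png",c["img"]); print(n,c["mtx"],c["rvec"],c["tvec"])
    import pickle; pickle.dump(c,open(n+"0.pkl","wb"))
E
```

```text
pics
{'clock': 0.0, 'joints': array([-7.63401213e+01,  2.02612173e+01,  9.36291976e+01,  7.24905537e-05,
        6.61893990e+01, -1.37106934e-01]), 'dq': array([ 0.10861722, -0.05265238, -0.07569572, -0.01036212, -0.02323583,
        0.06288809]), 'effort': array([ 3.01699538e-04, -6.05252409e+01, -3.42061293e+01,  4.28100145e-05,
        9.45813255e-03,  3.13223453e-06]), 'tcp_pos': array([ 0.14894788, -0.60652031,  0.2495746 ]), 'ee_rot': array([[ 9.71146951e-01,  2.38481640e-01, -3.27846455e-04],
       [ 2.38481866e-01, -9.71146007e-01,  1.35388622e-03],
       [ 4.49023101e-06, -1.39300791e-03, -9.99999030e-01]]), 'force': array([-1.3088773 ,  0.50056729,  0.80118582]), 'wrist_torque': array([ 0.00389038, -0.02241374,  0.04557883]), 'finger_gap': 1.0016996654138537}
scene [[365.07795277   0.         254.77336799]
 [  0.         365.07795277 191.58859194]
 [  0.           0.           1.        ]] [ 1.94751683  1.38950301 -0.63816006] [-0.16401163 -0.25869989  1.37373866]
top [[487.73837495   0.         260.54992571]
 [  0.         487.73837495 192.74672898]
 [  0.           0.           1.        ]] [ 2.17242215 -2.12554031  0.16165803] [0.00184548 0.56410847 1.28963148]
```

View pics/scene0.png

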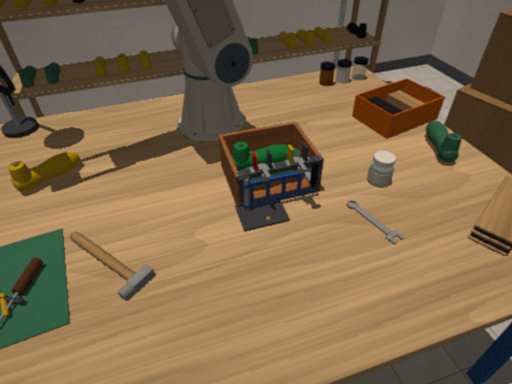

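View pics/top0.png

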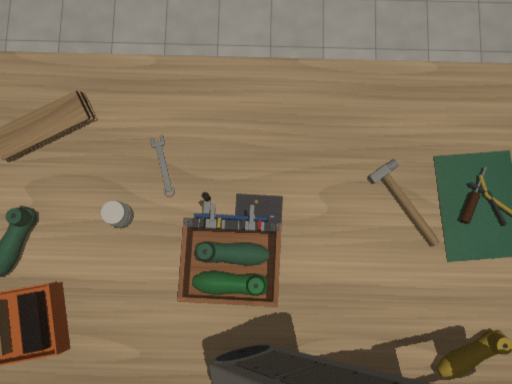

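```bash
python3 - <<'E'
import cv2
a=cv2.imread("pics/top0.png")[180:315,165:295]; cv2.imwrite("pics/top0z.png",cv2.resize(a,None,fx=5,fy=4.4,interpolation=cv2.INTER_CUBIC) if 0 else cv2.resize(a,(130*4,135*4),interpolation=cv2.INTER_CUBIC))
a=cv2.imread("pics/scene0.png")[115:235,210:330]; cv2.imwrite("pics/scene0z.png",cv2.resize(a,(600,600),interpolation=cv2.INTER_CUBIC))
E
```

```text
(no output)
```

View pics/top0z.png

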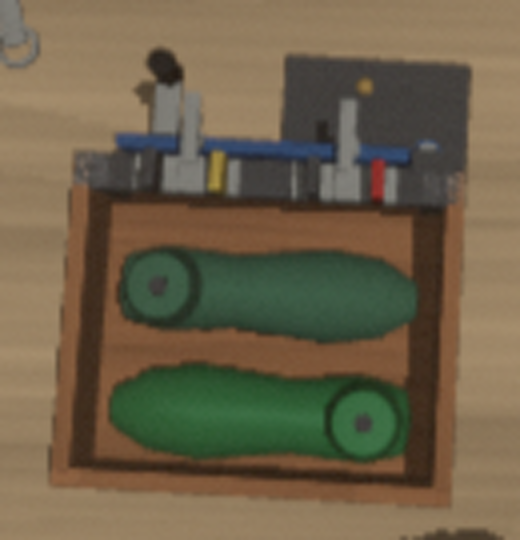

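View pics/scene0z.png

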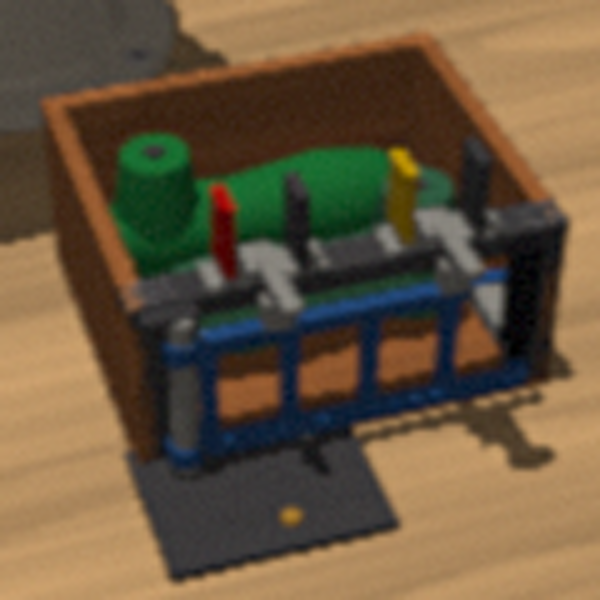

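```bash
cat > h.py <<'E'
import numpy as np, cv2, pickle
def P(c):
    R=cv2.Rodrigues(np.array(c["rvec"]).ravel())[0]; return R,np.array(c["tvec"]).ravel()
def ray(c,uv):
    R,t=P(c); d=np.linalg.inv(c["mtx"])@[uv[0],uv[1],1]; return -R.T@t, R.T@d
def onz(c,uv,z):
    o,d=ray(c,uv); return o+d*(z-o[2])/d[2]
def proj(c,p): return cv2.projectPoints(np.array(p,float).reshape(-1,3),np.array(c["rvec"]),np.array(c["tvec"]),c["mtx"],None)[0].reshape(-1,2)
def tri(c1,u1,c2,u2):
    o1,d1=ray(c1,u1);o2,d2=ray(c2,u2);d1/=np.linalg.norm(d1);d2/=np.linalg.norm(d2)
    s=np.linalg.lstsq(np.c_[d1,-d2],o2-o1,rcond=None)[0];a=o1+s[0]*d1;b=o2+s[1]*d2
    return (a+b)/2,np.linalg.norm(a-b)
def load(n): return pickle.load(open(n+".pkl","rb"))
E
python3 - <<'E'
from h import *
for n in("scene0","top0"):
    c=load(n); print(n,"cam",ray(c,(0,0))[0].round(3))
    hsv=cv2.cvtColor(c["img"],cv2.COLOR_BGR2HSV)
    H,S,V=[hsv[...,i].astype(int) for i in range(3)]
    box=np.zeros(H.shape,bool); 
    if n[0]=="t": box[180:315,165:295]=1
    else: box[115:235,210:330]=1
    for k,m in(("yellow",(H>20)&(H<35)&(S>150)&(V>80)),("red",((H<6)|(H>174))&(S>170)&(V>80))):
        m=(m&box).astype(np.uint8); nn,l,s,ce=cv2.connectedComponentsWithStats(m)
        for i in range(1,nn):
            if s[i,4]>4: 
                pts=np.argwhere(l==i)[:,::-1]; print(k,s[i],ce[i].round(1),cv2.minAreaRect(pts.astype(np.float32)))
# crate outline in top: 
c=load("top0"); hsv=cv2.cvtColor(c["img"],cv2.COLOR_BGR2HSV)
print(hsv[295,200],hsv[301,200], hsv[260,183],hsv[260,277],hsv[320,200],hsv[260,170])
E
```

```text
scene0 cam [ 1.189 -0.215  0.722]
yellow [287 144   7  19  74] [289.9 152. ] ((290.45941162109375, 152.9314727783203), (18.167997360229492, 5.771010875701904), 85.91438293457031)
red [253 153   4   5  14] [254.  155.3] ((254.5, 155.0), (3.0, 4.0), 0.0)
top0 cam [0.372 0.02  1.357]
yellow [218 220   3   4   7] [219.4 221.4] ((219.0, 221.5), (3.0, 2.0), 90.0)
red [258 221   2   9  15] [258.6 224.9] ((258.5, 225.0), (8.0, 1.0), 90.0)
[ 13 146  75] [ 13 134 129] [ 13 134 131] [ 13 134 131] [ 17  91 154] [ 18  89 154]
```

```bash
python3 - <<'E'
import cv2
a=cv2.imread("pics/top0.png")[188:238,180:285]; a=cv2.resize(a,None,fx=7,fy=7,interpolation=cv2.INTER_NEAREST);cv2.imwrite("pics/t0zz.png",a)
a=cv2.imread("pics/scene0.png")[135:195,235:325]; cv2.imwrite("pics/s0zz.png",cv2.resize(a,None,fx=8,fy=8,interpolation=cv2.INTER_NEAREST))
from h import *
c=load("top0"); hsv=cv2.cvtColor(c["img"],cv2.COLOR_BGR2HSV)
m=cv2.inRange(hsv,(5,110,40),(16,255,255)); m2=np.zeros_like(m); m2[215:312,165:295]=m[215:312,165:295]
cs=max(cv2.findContours(m2,0,cv2.CHAIN_APPROX_NONE)[0],key=cv2.contourArea)
pts=cs[:,0]
def line(sel,ax):
    p=pts[sel].astype(np.float32); v=cv2.fitLine(p,cv2.DIST_HUBER,0,.01,.01).ravel(); return v
L=[];
# left edge: points with smallest x per row, rows 240..295
left=np.array([[pts[pts[:,1]==r][:,0].min()-.5,r] for r in range(235,298)],np.float32)
right=np.array([[pts[pts[:,1]==r][:,0].max()+.5,r] for r in range(235,298)],np.float32)
bot=np.array([[x,pts[pts[:,0]==x][:,1].max()+.5] for x in range(185,272)],np.float32)
f=lambda p:cv2.fitLine(p,cv2.DIST_HUBER,0,.01,.01).ravel()
def inter(a,b):
    s=np.linalg.solve(np.c_[a[:2],-b[:2]],b[2:]-a[2:]); return a[2:]+s[0]*a[:2]
l,r,b=f(left),f(right),f(bot)
BL,BR=inter(l,b),inter(r,b); print(BL,BR)
W1,W2=onz(c,BL,.12),onz(c,BR,.12); print(W1,W2,np.linalg.norm(W1-W2))
for q in (l,r): 
    A,B=onz(c,q[2:]-20*q[:2],.12),onz(c,q[2:]+20*q[:2],.12); d=(A-B); d*=np.sign(d[0]); print("xdir",np.degrees(np.arctan2(d[1],d[0])))
d=W1-W2; print("ydir-90",np.degrees(np.arctan2(d[1],d[0]))-90)
E
```

```text
[176.69817 301.01672] [276.98245 306.5226 ]
[0.27644818 0.21664636 0.12      ] [ 0.26824341 -0.03233011  0.12      ] 0.24911161877771834
xdir -1.7751098079204681
xdir -1.9760515630971802
ydir-90 -1.8874440650234874
```

View pics/t0zz.png

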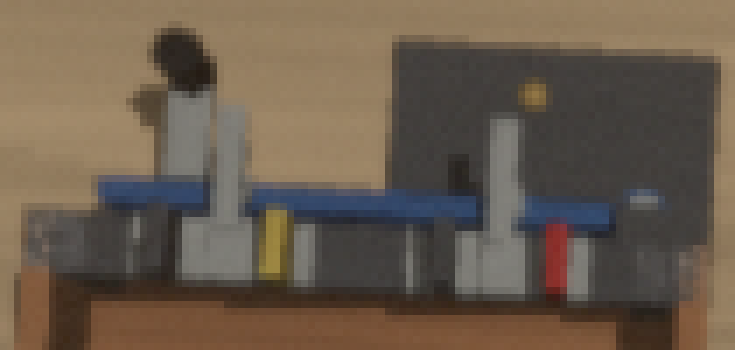

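View pics/s0zz.png

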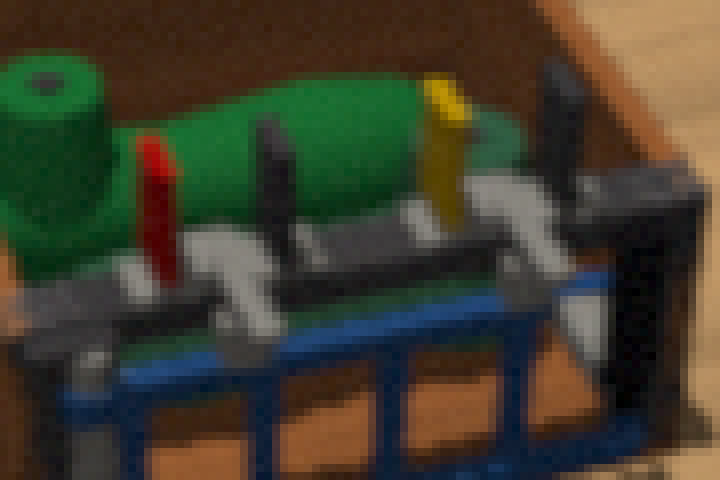

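```bash
cat >> h.py <<'E'
YAW=np.radians(-1.88)
Rc=np.array([[np.cos(YAW),-np.sin(YAW),0],[np.sin(YAW),np.cos(YAW),0],[0,0,1]])
_m=(np.array([0.27644818,0.21664636,0])+np.array([0.26824341,-0.03233011,0]))/2
O=_m-Rc@np.array([-.120,-.020,0])
def W(x,y,z): return O+Rc@(np.array([x,y,z])/1000)
E
python3 - <<'E'
from h import *
print("O",O)
t,s=load("top0"),load("scene0")
# measured tab-top: top-view ray onto z=.171 -> crate coords
def cr(p): return (Rc.T@(p-O)*1000).round(1)
for n,uv,z in(("ytop left-front",(180+258/7-.5,188+208/7-.5),171),("y left-back",(180+258/7-.5,188+280/7-.5),171),("r lf",(180+546/7-.5,188+222/7-.5),171),("r lb",(180+546/7-.5,188+294/7-.5),171),("knob top c",(180+176/7,188+48/7),158),
 ("gate L",(180+98/7-.5,188+190/7),102),("gate R",(180+610/7-.5,188+215/7),102)):
    print(n,cr(onz(t,uv,z/1000)))
for n,uv,z in(("yellow sc topface c",(235+447/8-.5,135+97/8-.5),171),("red",(235+155/8-.5,135+155/8-.5),171),("ypost",(235+567/8-.5,135+82/8-.5),171),("rpost",(235+277/8-.5,135+135/8-.5),171)):
    print(n,cr(onz(s,uv,z/1000)))
for n,p in (("knobtop",W(145,50,158)),("knobbot",W(145,50,100))): print(n,proj(t,p),proj(s,p))
print(tri(t,(180+276/7,188+240/7),s,(235+447/8,135+97/8)))
E
```

```text
O [0.39293733 0.1082106  0.        ]
ytop left-front [ 88.9  15.9 171. ]
y left-back [ 63.9  14.2 171. ]
r lf [ 89.5 -84.6 171. ]
r lb [ 64.5 -86.  171. ]
knob top c [144.1  48.5 158. ]
gate L [ 97.2  81.2 102. ]
gate R [  98.3 -107.8  102. ]
yellow sc topface c [ 74.7  11.  171. ]
red [ 76. -89. 171.]
ypost [ 78.8  51.5 171. ]
rpost [ 77.7 -48.5 171. ]
knobtop [[204.57337081 194.45235051]] [[314.5887509  163.41845328]]
knobbot [[206.94453443 197.58499746]] [[312.5191234  180.97686651]]
(array([0.47070941, 0.11495415, 0.17149754]), np.float64(0.003696536394077695))
```

```bash
cat >> h.py <<'E'
from cell import arm, hand, readout, eyes
def Rt(a): # tool down, tool y = crate y rotated by a (rad, ccw from above) 
    c,s=np.cos(YAW+a),np.sin(YAW+a)
    return np.array([[-c,-s,0],[-s,c,0],[0,0,-1.]])
def st(tag=""):
    s=readout.state(); print(tag,"t%.2f"%s["clock"],"p",((Rc.T@(s["tcp_pos"]-O))*1000).round(1),"F",(Rc.T@s["force"]).round(1),"gap %.3f"%s["finger_gap"],"q",s["joints"].round(0)); return s
E
python3 - <<'E'
from h import *
print(arm.inverse_kinematics(W(77.5,38.5,230),Rt(0)))
arm.move_ptp(W(77.5,38.5,230),Rt(0)); st("above")
arm.line_to(W(77.5,38.5,153),speed=.1); st("down")
hand.command_gripper(0.5,30); st("half")
c=eyes.camera("scene"); cv2.imwrite("pics/s1.png",cv2.resize(c["img"][100:220,210:350],None,fx=5,fy=5,interpolation=cv2.INTER_CUBIC))
c=eyes.camera("top"); cv2.imwrite("pics/t1.png",cv2.resize(c["img"][170:290,170:310],None,fx=5,fy=5,interpolation=cv2.INTER_CUBIC))
E
```

```text
[ 1.68198377e+01  9.74526320e+00  1.10598840e+02 -2.54444375e-14
  5.96558963e+01 -7.13001623e+01]
above t2.98 p [ 77.8  38.  230. ] F [ 0.6 -0.4 -0.3] gap 0.998 q [ 17.  10. 111.  -0.  60. -71.]
down t3.89 p [ 77.9  38.6 153.4] F [-0.3 -0.4 -0.4] gap 0.996 q [ 17.  16. 115.   0.  50. -71.]
half t4.38 p [ 77.7  38.  153.5] F [-0.1 -4.5  3.4] gap 0.502 q [ 17.  16. 115.  -0.  50. -71.]
```

View pics/s1.png

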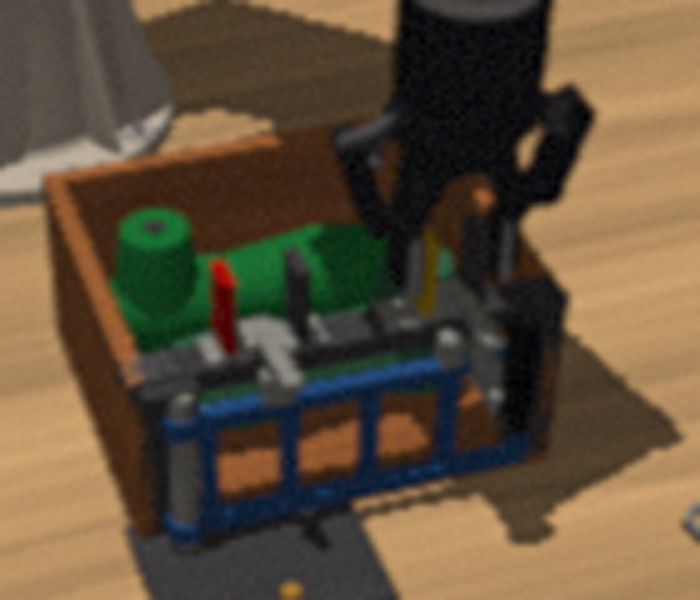

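The view shows both fingers straddling the yellow plates, around (430,270) in the zoomed picture. The -4.5 N reading means the tab is sliding, so I'll keep closing.

```bash
python3 - <<'E'
from h import *
hand.command_gripper(0.3,50); st("closed"); arm.hold(.5); st("held")
c=eyes.camera("scene"); cv2.imwrite("pics/s2.png",cv2.resize(c["img"][100:220,210:350],None,fx=5,fy=5,interpolation=cv2.INTER_CUBIC))
E
```

```text
closed t4.72 p [ 77.8  36.8 153.9] F [ -0.4 -11.   11.7] gap 0.408 q [ 17.  16. 115.  -0.  50. -71.]
held t5.22 p [ 77.7  36.8 153.9] F [ -0.1 -11.1  11.8] gap 0.405 q [ 17.  16. 115.  -0.  50. -71.]
```

View pics/s2.png

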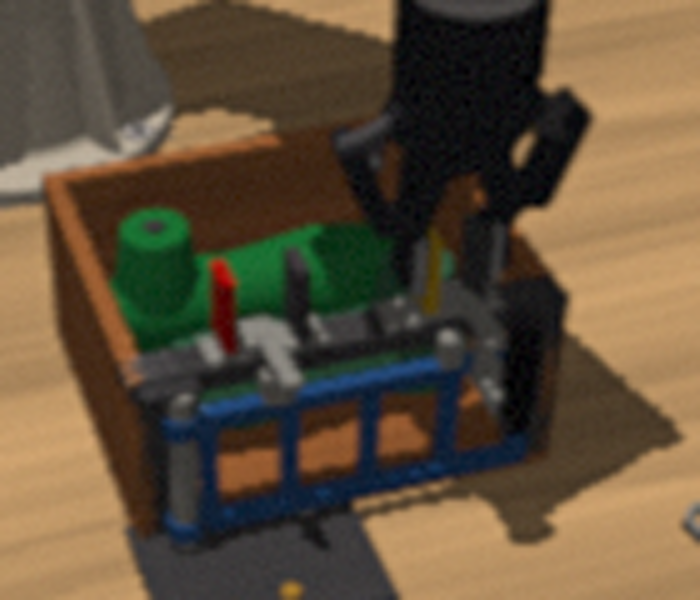

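```bash
python3 - <<'E'
from h import *
arm.line_to(W(77.5,36.8,153.5),speed=.02); st("shift"); 
hand.command_gripper(0.3,80); arm.hold(.4); st("80N")
E
```

```text
shift t5.52 p [ 77.8  36.7 154. ] F [-0.8  0.2  4.6] gap 0.404 q [ 17.  16. 115.  -0.  50. -71.]
80N t6.13 p [ 77.7  36.9 154.1] F [-1.6  2.6  7.8] gap 0.402 q [ 17.  16. 115.  -0.  50. -71.]
```

The force balanced while the hand stayed put, so it is clamped on the fixed post with the tab fully in. The true yellow grip is at y≈36.8, which puts red at about -63.2. Red is next.

```bash
python3 - <<'E'
from h import *
hand.command_gripper(1.0,30); arm.line_to(W(77.5,36.8,215),speed=.12); st("up")
c=eyes.camera("scene"); cv2.imwrite("pics/s3.png",cv2.resize(c["img"][100:220,210:350],None,fx=5,fy=5,interpolation=cv2.INTER_CUBIC))
arm.line_to(W(77.5,-63.2,215),speed=.12); arm.line_to(W(77.5,-63.2,153.5),speed=.1); st("down")
hand.command_gripper(0.3,50); arm.hold(.5); st("closed")
hand.command_gripper(0.3,80); arm.hold(.4); st("80N")
c=eyes.camera("scene"); cv2.imwrite("pics/s4.png",cv2.resize(c["img"][100:220,210:350],None,fx=5,fy=5,interpolation=cv2.INTER_CUBIC))
E
```

```text
up t7.36 p [ 77.2  36.7 214.6] F [ 0.1  0.  -0.7] gap 0.998 q [ 17.  11. 112.   0.  58. -71.]
down t9.16 p [ 77.8 -63.  153.8] F [-0.7 -0.4  0.6] gap 0.999 q [  5.  14. 117.  -0.  49. -83.]
closed t10.19 p [ 78.  -63.3 154.5] F [-0.8  1.8  7.7] gap 0.406 q [  5.  14. 117.  -0.  49. -83.]
80N t10.81 p [ 78.  -63.1 154.6] F [-2.8  3.1 10.5] gap 0.403 q [  5.  14. 117.  -0.  49. -83.]
```

View pics/s3.png

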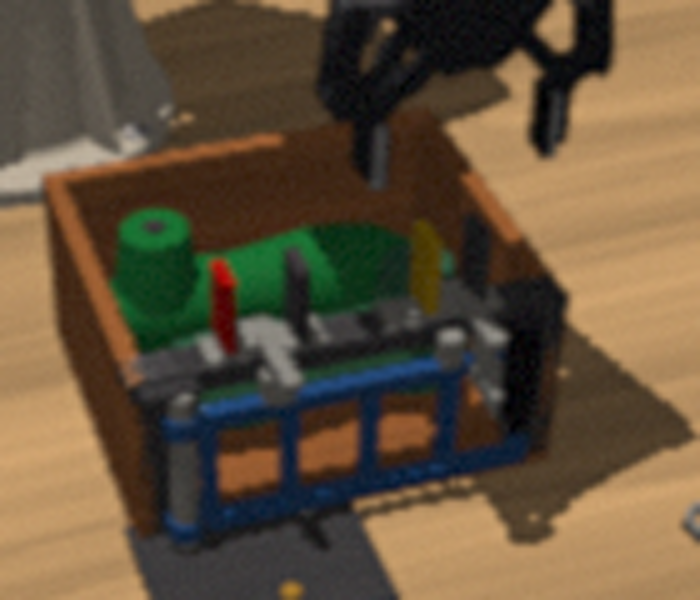

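View pics/s4.png

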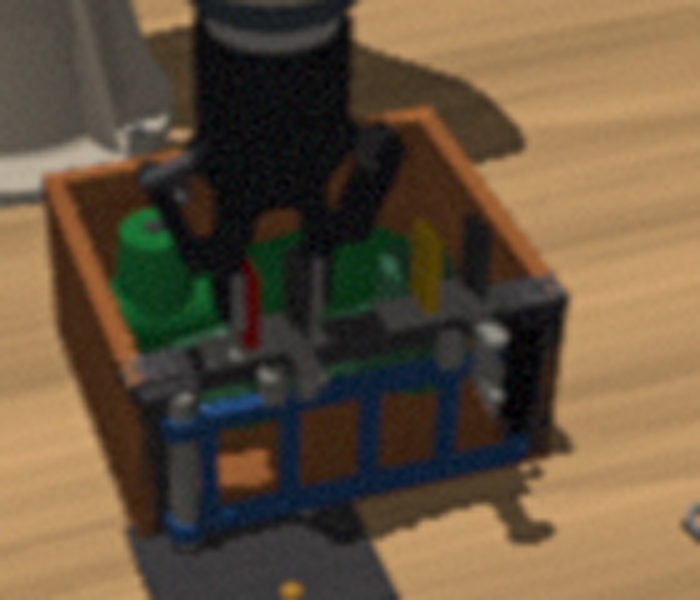

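```bash
python3 - <<'E'
from h import *
hand.command_gripper(1.0,30); arm.line_to(W(77.5,-63.2,220),speed=.12)
c=eyes.camera("scene"); cv2.imwrite("pics/s5.png",cv2.resize(c["img"][100:220,210:350],None,fx=5,fy=5,interpolation=cv2.INTER_CUBIC))
arm.move_ptp(W(144.5,48.5,215),Rt(0)); st("above")
arm.line_to(W(144.5,48.5,138),speed=.1); st("down")
hand.command_gripper(0.35,40); st("near")
c=eyes.camera("scene"); cv2.imwrite("pics/s6.png",cv2.resize(c["img"][100:220,230:370],None,fx=5,fy=5,interpolation=cv2.INTER_CUBIC))
hand.command_gripper(0.0,40); arm.hold(.3); st("closed")
E
```

```text
above t12.76 p [144.   48.9 213.8] F [ 0.1  0.  -0.7] gap 1.002 q [ 16.  17. 104.  -0.  60. -73.]
down t13.68 p [144.9  48.5 138.6] F [-0.   0.6  0.6] gap 0.999 q [ 16.  22. 107.  -0.  51. -73.]
near t14.25 p [144.5  48.5 138. ] F [-0.3  0.3 -0.8] gap 0.347 q [ 16.  22. 107.   0.  51. -73.]
closed t14.86 p [144.9  49.4 138.2] F [ 0.7  4.4 -1.1] gap 0.200 q [ 16.  22. 107.   0.  51. -73.]
```

View pics/s5.png

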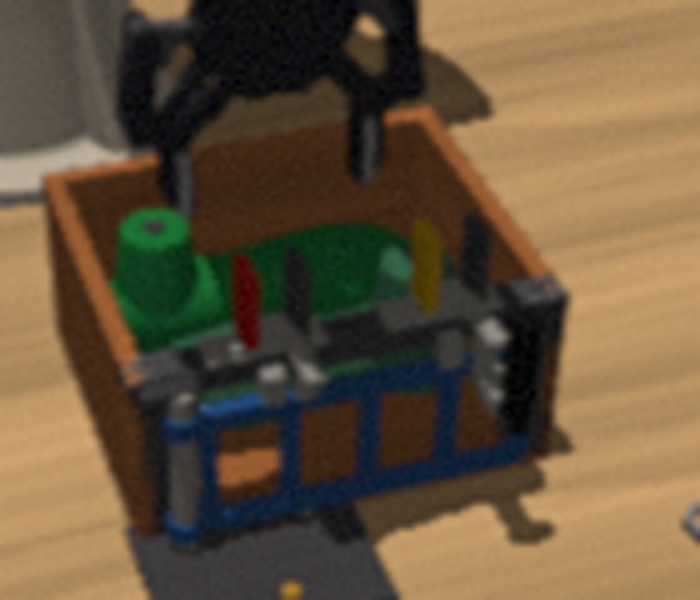

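View pics/s6.png

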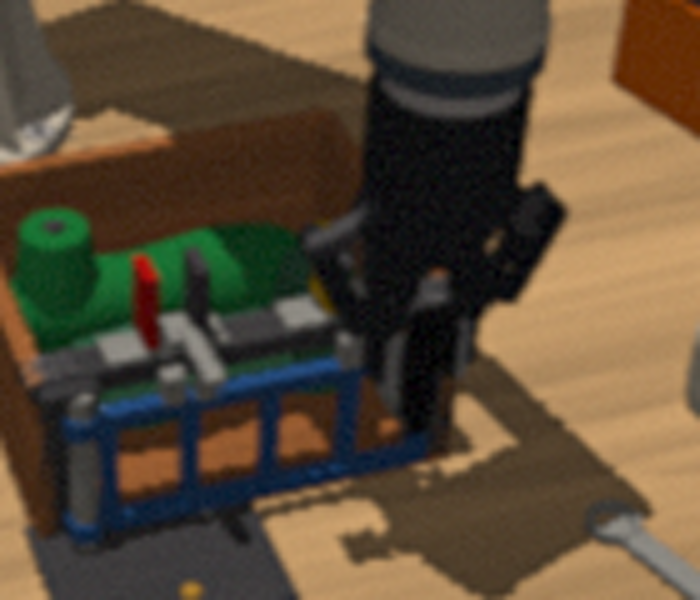

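The gap is 17 mm, so the 18 mm knob is held between the fingers. In the pictures both catches are in. Next I swing the gate.

```bash
cat >> h.py <<'E'
K0=np.array([144.8,49.6]); HG=K0-[45,170]
def arc(deg,z=138):
    a=-np.radians(deg); r=np.array([[np.cos(a),-np.sin(a)],[np.sin(a),np.cos(a)]])@[45,170]
    return W(*(HG+r),z),Rt(a)
def ang():
    s=readout.state(); p=(Rc.T@(s["tcp_pos"]-O))[:2]*1000-HG
    return np.degrees(np.arctan2(170,45)-np.arctan2(p[1],p[0])),np.linalg.norm(p)
E
python3 - <<'E'
from h import *
hand.command_gripper(0.0,80)
for d in range(5,36,5):
    arm.line_to(*arc(d),speed=.08); st(f"{d} gate {ang()[0]:.1f} r {ang()[1]:.1f}")
c=eyes.camera("top"); cv2.imwrite("pics/t7.png",cv2.resize(c["img"][110:300,150:330],None,fx=4,fy=3.1,interpolation=cv2.INTER_CUBIC))
c=eyes.camera("scene"); cv2.imwrite("pics/s7.png",cv2.resize(c["img"][80:240,200:360],None,fx=3.7,fy=3.7,interpolation=cv2.INTER_CUBIC))
E
```

```text
5 gate 5.1 r 175.8 t15.42 p [159.6  44.9 138.2] F [-0.6  0.1  5.1] gap 0.187 q [ 15.  23. 105.   0.  51. -68.]
10 gate 10.0 r 175.9 t15.76 p [173.6  39.2 138.2] F [-1.3  0.3  5.8] gap 0.187 q [ 14.  24. 104.   0.  52. -64.]
15 gate 14.9 r 175.9 t16.10 p [187.1  32.3 138.3] F [-0.5  0.8  5.5] gap 0.189 q [ 13.  25. 103.   0.  52. -60.]
20 gate 19.9 r 176.0 t16.44 p [200.1  24.2 138.2] F [-0.6  0.4  5.9] gap 0.189 q [ 12.  26. 101.   0.  53. -57.]
25 gate 24.9 r 176.0 t16.78 p [212.3  15.  138.2] F [-0.6  1.2  5.7] gap 0.189 q [ 11.  26. 100.   0.  54. -53.]
30 gate 29.9 r 176.1 t17.12 p [223.7   4.8 138.3] F [0.6 1.3 5.7] gap 0.191 q [ 10.  27.  99.   0.  54. -49.]
35 gate 34.9 r 176.2 t17.47 p [234.2  -6.5 138.3] F [0.4 1.9 6.4] gap 0.187 q [  8.  28.  98.   0.  54. -45.]
```

View pics/s7.png

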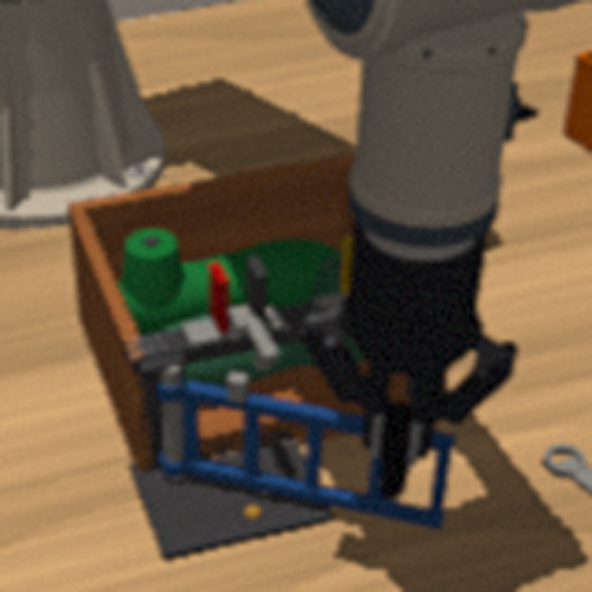

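The gate is swinging out with the fingers on the knob, seen around (400,450) in the zoomed view. I'll carry on through the detent.

```bash
python3 - <<'E'
from h import *
hand.command_gripper(0.0,100)
for d in list(range(40,84,5))+[84]:
    arm.line_to(*arc(d),speed=.08); st(f"{d} gate {ang()[0]:.1f} r {ang()[1]:.1f}")
arm.hold(.5); st(f"end {ang()}")
c=eyes.camera("top"); cv2.imwrite("pics/t8.png",cv2.resize(c["img"][110:300,150:330],None,fx=3.1,fy=3.1,interpolation=cv2.INTER_CUBIC))
c=eyes.camera("scene"); cv2.imwrite("pics/s8.png",cv2.resize(c["img"][80:240,200:360],None,fx=3.7,fy=3.7,interpolation=cv2.INTER_CUBIC))
E
```

```text
40 gate 39.9 r 176.2 t18.12 p [243.6 -18.6 138.3] F [0.9 2.1 7. ] gap 0.189 q [  7.  28.  97.   0.  55. -41.]
45 gate 44.9 r 176.3 t18.47 p [251.9 -31.4 138.3] F [1.2 3.2 6.6] gap 0.186 q [  6.  29.  96.   0.  55. -37.]
50 gate 50.0 r 176.3 t18.81 p [259.3 -45.4 138.4] F [0.9 0.9 6.1] gap 0.185 q [  5.  29.  95.  -0.  56. -34.]
55 gate 55.4 r 176.3 t19.15 p [265.7 -60.6 138.4] F [ 4.2 -4.1  5. ] gap 0.187 q [  3.  30.  95.  -0.  56. -30.]
60 gate 59.9 r 176.4 t19.49 p [269.9 -73.9 138.3] F [2.6 2.7 4.6] gap 0.188 q [  2.  30.  94.   0.  56. -26.]
65 gate 64.9 r 176.4 t19.83 p [273.4 -88.9 138.3] F [3.9 2.6 5.3] gap 0.187 q [  1.  30.  94.   0.  56. -23.]
70 gate 69.9 r 176.4 t20.18 p [ 275.5 -104.3  138.3] F [4.  1.9 5.1] gap 0.186 q [ -1.  30.  94.   0.  56. -19.]
75 gate 74.9 r 176.4 t20.52 p [ 276.2 -119.6  138.3] F [4.7 1.2 4.8] gap 0.188 q [ -2.  30.  93.   0.  56. -15.]
80 gate 80.0 r 176.4 t20.86 p [ 275.6 -135.1  138.3] F [5.2 1.7 4. ] gap 0.187 q [ -3.  30.  94.   0.  56. -12.]
84 gate 84.0 r 176.4 t21.16 p [ 274.2 -147.3  138.3] F [5.  1.6 5.3] gap 0.185 q [-4. 30. 94.  0. 56. -9.]
end (np.float64(83.83061509141332), np.float64(176.42020304001517)) t21.66 p [ 274.2 -147.   138.4] F [5.  1.6 5.1] gap 0.185 q [-4. 30. 94.  0. 56. -9.]
```

View pics/s8.png

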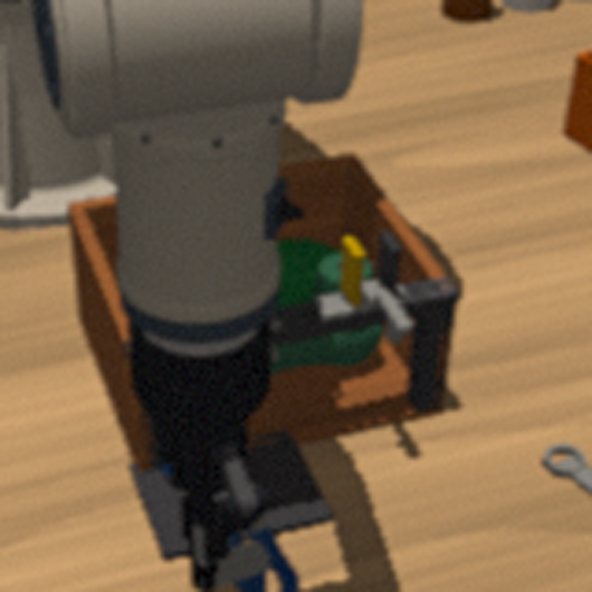

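View pics/t8.png

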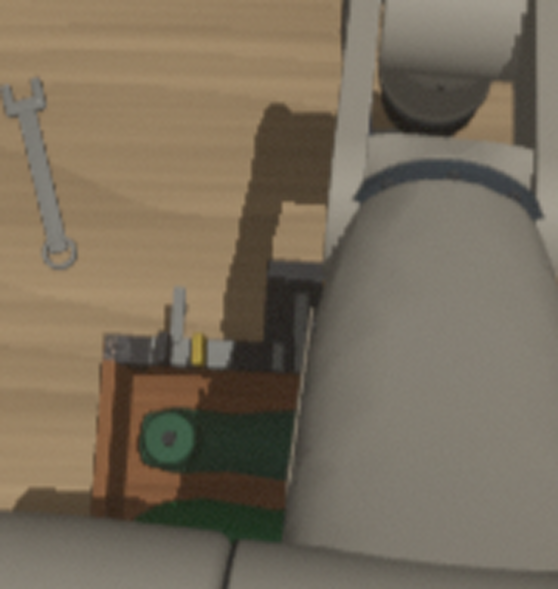

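```bash
python3 - <<'E'
from h import *
st("pre"); print(arm.sign_off())
E
```

```text
pre t21.76 p [ 274.2 -147.   138.3] F [5.4 0.9 5.2] gap 0.187 q [-4. 30. 94.  0. 56. -9.]
the job is handed in; nothing more can be done
None
```

I squeezed the yellow catch fully in, then the red one. I then took the blue gate by its knob, swung it out past the detent and handed the job in while still holding it. This took 21.8 s of the 58 s allowed, and sign-off gives no verdict.

- **Catches:** each closed to a jaw gap of about 34 mm, against the 36 mm expected. The yellow forces balanced with both plates clamped after I moved the hand target about 1.7 mm. In pictures taken after each squeeze, both tabs stand about 10 px from their posts, where the yellow one began at about 15. The last picture still shows yellow in. Red is hidden behind the arm there, and was last seen in with the gate at 35°.
- **Gate:** the hand is at about 84° (1.46 rad), 176 mm from the hinge axis as it should be. The side force flipped near 50–55°, which marks the detent being passed. This angle comes from the hand position, as the gate itself was mostly hidden.
- **Grip:** the gap is steady at about 16 mm on the 18 mm knob, with the effort set to 100 N.
- **Bystanders:** the fingers never came near them. The wrench was in view at the end and looked untouched. I did not recheck the hammer and glue pot in the final pictures.

Two measurements disagreed slightly. The clamped yellow catch sat about 1.7 mm off my camera estimate in y, which I used to correct red. The knob then sat about 1 mm off where I aimed.

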